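# Unload the finished coil from a winder whose clamp nut may be left-handed

## Robot

A 6-joint arm with a two-finger parallel gripper is mounted at the origin on the work surface. World frame = base frame: x ahead of the robot, y to its left, z up, the work surface at z = 0. Lengths are in m, angles in rad, forces in N, time in s.
With the tool pointing down it reaches from about 0.225 to 0.875 m from the base axis. Payload 3.4 kg.
Tool frame: the origin (TCP) lies midway between the tips of the shut fingers; the grasp point (between the pads) lies 19 mm behind it (manip.grip_point_offset is the distance from the TCP to the grasp point, in m); z points along the fingers, y is the line along which they close (so a half turn about z gives the same grasp; the last joint's range is limited). The gripper opens to 85 mm and grips with 20 to 120 N. Pads are 22 mm wide; open, the fingers measure 114 mm over their backs; the gripper's body (76 mm by 85 mm) begins 54 mm behind the grasp point. The pads swing forward as they close: fully open they stand 13 mm farther back than shut.
Start: joints at [-1.311, 0.276, 1.505, -0, 1.361, -0.121], TCP at [0.214, -0.534, 0.201] pointing down, gripper open.
Joint ranges: [-2.89, 2.89], [-0.75, 2.08], [0.22, 2.7], [-1.18, 4.32], [0.11, 2.71], [-2.7, 2.7]. Speed limits (rad/s): [2.57, 2.57, 3.14, 3.14, 3.14, 3.14].

## Interface

Orientations are given as a unit quaternion [w, x, y, z].
In Python, from rig import manip gives the robot as it stands.
- The arm moves only by the shell command python3 -m handwheel 'ROWS' [FORCE]. ROWS is JSON, a list of rows, each an object with "translation": the shift along the tool's x, y, z in m, a list of three; "angular": the turn, a rotation vector about the tool's x, y, z in degrees, a list of three; "hand": the closure, from 0 (fully open) to 1 (shut). A call has 1 to 10 rows; each row shifts and turns the commanded pose from where the row before left it, along the tool's axes as they then stand; what a row does not reach is not made up. A row lasts 1/12 s, in which the tool goes at most 41.7 mm and 7.16 degrees, less where a joint would pass 70% of its speed; a pose out of reach is approached as far as the arm can. A call with a gripper value outside its range is refused whole. The fingers move at their own pace and stop on an object; FORCE is the grip in N (left out, the last holds). Time passes only in rows, so rows that do not move let the fingers close. It gives the time, the measured TCP pose, the force, the opening and the grip force at its end, in the units of the state.
- manip.get_state(): the state, without advancing time (a new reading comes with each control period).
- manip.get_image(name): name is "scene" or "side" or "wrist"; returns the picture (384x512x3 uint8, red, green, blue); there is no depth.
- manip.camera_info(name): a dict with "camera_matrix" (3x3 intrinsics, pixels), "eye" and "orientation" of the camera in the world; the wrist camera has in their place "tool_from_camera" (4x4, takes a point from camera to tool coordinates, whose origin is the TCP and whose axes are the flange's). Camera axes: x right, y down, z forward; pixel columns grow to the right and rows downward; lengths in m; the calibration is good to about 2 mm. A picture is of the moment at which its call begins: read the wrist's pose just before it. camera_info takes no time and is no camera call.
- manip.sign_off(): hands the job in; it is judged then, once.
The state is a dict: "clock": time; "qpos": joint angles; "qd": joint speeds; "effort": joint torques, N m; "position": TCP position; "ee_rot": TCP orientation; "contact_force": force on the tool from outside, world axes, zero at the start; "moment": the same for the moment, N m; "width": finger opening in m; "gripper_force": force on a finger pad.
Only numpy, scipy, OpenCV 4.12 (cv2) and the standard library are available. Lean on these libraries where they do the work, as an engineer would, in place of code of your own. Each camera call takes 0.05 s, during which the arm holds its last target. There are 200 camera calls.

## Task

Take the finished coil, the one with green flanges wound full of copper, off the two-head winder: nobody knows whether its clamp nut has a left-hand or a right-hand thread, so feel gently both ways, never wringing it tighter, and loosen it about half a turn the way it gives. Then draw its C-washer out from under the nut by the tab, lift the coil off over the nut, and set both down gently in the yellow tray, the coil standing flat on the tray's floor. Leave the other head with its part-wound coil, and everything else on the bench, as they are.

Things in the scene. Friction and masses are not known exactly. Their poses are not given: they have to be found in the camera images.
- winder: Two-head coil winder, fixed to the bench: a grey gear case 150 x 320 x 60 mm, origin under its centre; its two heads stand side by side on its top, 80 mm either side of the centre along the case's y axis. The spindles are braked. A motor (to 70 mm above the bench, or 83 mm with its terminal box) lies behind it on +x.
- head_a_top (a point): Head a: point on its upright spindle axis, on the mandrel's top, 101 mm above the bench. Face plate 66 mm across (top at 70 mm), mandrel 36.4 mm across, 31 mm high, then a 12 mm stud. The heads look alike but wind opposite ways: one stud has a left-hand thread, the other a right-hand one. They get swapped; nothing shows which is which, and either may carry the finished coil.
- nut_a_mid (a point): Clamp nut of head a, done up tight: brass flat-bar thumb nut 33 mm long (its x axis), 12 mm thick (y), 26 mm high. Its centre, on the spindle axis, 124 mm above the bench when tight. Grip it across the thickness. Under it a brass collar 28 mm across, 4 mm high, rises with the nut without turning and sits in the washer's counterbore, 2 mm deep.
- nut_a_dot (a point): Red-dotted end of nut a, 16.5 mm from the axis along its x. Steep thread: loosening raises the nut 8 mm a turn, so its collar is free of the washer from 0.3 turn; it stops, captive, at 0.67 turn. It loosens against 0.15 N m; the tightening way it is home and only winds up the braked spindle, springing 0.2 rad per N m (no more than 0.6 rad); over 0.9 N m that way strains the thread.
- head_b_top (a point): Head b: point on its upright spindle axis, on the mandrel's top, 101 mm above the bench. Face plate 66 mm across (top at 70 mm), mandrel 36.4 mm across, 31 mm high, then a 12 mm stud. The heads look alike but wind opposite ways: one stud has a left-hand thread, the other a right-hand one. They get swapped; nothing shows which is which, and either may carry the finished coil.
- nut_b_mid (a point): Clamp nut of head b, done up tight: brass flat-bar thumb nut 33 mm long (its x axis), 12 mm thick (y), 26 mm high. Its centre, on the spindle axis, 124 mm above the bench when tight. Grip it across the thickness. Under it a brass collar 28 mm across, 4 mm high, rises with the nut without turning and sits in the washer's counterbore, 2 mm deep.
- nut_b_dot (a point): Red-dotted end of nut b, 16.5 mm from the axis along its x. Steep thread: loosening raises the nut 8 mm a turn, so its collar is free of the washer from 0.3 turn; it stops, captive, at 0.67 turn. It loosens against 0.15 N m; the tightening way it is home and only winds up the braked spindle, springing 0.2 rad per N m (no more than 0.6 rad); over 0.9 N m that way strains the thread.
- washer_1_tab (a point): Pull tab of C-washer 1, its centre, 100 mm above the bench at first: a radial fin 27 mm long, 8 mm thick (y), 18 mm high, clear of the coil's rim, top flush with the washer's. +x points from the tab to the disc's centre, 47.5 mm away, and on to the slot's open end: the washer draws out along its -x, 45 mm or more, once the nut's collar is up. The tab's direction varies.
- washer_1_mid (a point): Middle of the disc of steel C-washer 1, which lies loose on a coil, under its nut: 50 mm across, 5 mm thick, 70 g, slot 15 mm wide for the stud, its underside 104 mm above the bench; axes as for its tab.
- washer_2_tab (a point): Pull tab of C-washer 2, its centre, 100 mm above the bench at first: a radial fin 27 mm long, 8 mm thick (y), 18 mm high, clear of the coil's rim, top flush with the washer's. +x points from the tab to the disc's centre, 47.5 mm away, and on to the slot's open end: the washer draws out along its -x, 45 mm or more, once the nut's collar is up. The tab's direction varies.
- washer_2_mid (a point): Middle of the disc of steel C-washer 2, which lies loose on a coil, under its nut: 50 mm across, 5 mm thick, 70 g, slot 15 mm wide for the stud, its underside 104 mm above the bench; axes as for its tab.
- coil_mid (a point): The finished coil on the winder: bobbin with green flanges 60 mm across, bore 40 mm, 34 mm high, wound full of copper to near the flange edge; loose on its mandrel, about 0.16 kg. Point at its centre, 87 mm above the bench. It may be on either head. The bore passes over the nut in any position of the nut, with about 2 mm to spare all round.
- coil_begun_mid (a point): The part-wound coil on the other head: same sizes, white flanges, thin winding. Centre point.
- tray: Yellow tray, fixed, 200 (x) x 260 (y) x 25 mm, walls and floor 5 mm thick; origin under its centre.
- coil_done_mid (a point): Another finished coil (same as the first) already standing in the tray, about 50 mm towards the tray's +x and 75 mm towards its +y from the middle. Centre point.
- bobbin_spare: Empty white bobbin, 60 mm across, 34 mm high, standing on the bench nearer the robot; origin under it.
- insulator: Ribbed copper insulator, 44 mm across, 78 mm high, standing behind; origin under it.
- wire_spool: Spool of copper wire, black flanges 70 mm across, 50 mm high, standing behind; origin under it.
- screwdriver: Red-handled screwdriver, 190 mm long, lying nearer the robot; origin near its middle.
- terminal_block: Teal terminal block 30 x 75 x 27 mm lying nearer the robot; origin under its centre.
- pliers: Blue-handled pliers, 180 mm long, lying behind; origin near the middle.
- jar: Amber jar 56 mm across, 75 mm high, at the left nearer the robot; origin under it.

How it is judged:
On the way, in this order (a step that is already met when the one before it is completed fails the run):
1. the nut over the finished coil is loosened until its collar has risen clear of the washer's counterbore ((z of nut_a_mid in the frame of head_a_top above 0.0249 m or z of nut_b_mid in the frame of head_b_top above 0.0249 m)), for 0.1 s.
2. the C-washer over the finished coil is drawn out (distance of any of washer_1_mid, washer_2_mid from where it was at the start of the episode above 0.04 m), for 0.1 s.
At the end, for the whole second after the job is handed in: The finished coil stands upright (within 0.1 rad) and at rest on the floor of the yellow tray, its C-washer lies in the tray too (its disc's centre inside the tray's walls and under 35 mm above the bench), and the other washer is still on its head within 12 mm (x of coil_mid in the frame of tray between -0.07 and 0.07 m and y of coil_mid in the frame of tray between -0.1 and 0.1 m and height (world z) of coil_mid between 0.018 and 0.026 m and angle between coil_mid's own z axis and vertical below 0.1 rad and linear speed of coil below 0.02 m/s and ((x of washer_1_mid in the frame of tray between -0.095 and 0.095 m and y of washer_1_mid in the frame of tray between -0.125 and 0.125 m and height (world z) of washer_1_mid below 0.035 m and distance of washer_2_mid from where it was at the start of the episode below 0.012 m) or (x of washer_2_mid in the frame of tray between -0.095 and 0.095 m and y of washer_2_mid in the frame of tray between -0.125 and 0.125 m and height (world z) of washer_2_mid below 0.035 m and distance of washer_1_mid from where it was at the start of the episode below 0.012 m))); the robot touches nothing.
It fails at once if a clamp nut is wrung more than about 0.18 rad (0.9 N m) past its tight start ((y of nut_a_dot in the frame of head_a_top above 0.003 m and z of nut_a_mid in the frame of head_a_top below 0.0245 m) or (y of nut_b_dot in the frame of head_b_top above 0.003 m and z of nut_b_mid in the frame of head_b_top below 0.0245 m)).
It fails at once if the nut of the part-wound coil's head is turned ((horizontal distance between head_a_top and coil_begun_mid below 0.03 m and distance of nut_a_dot from where it was at the start of the episode above 0.004 m) or (horizontal distance between head_b_top and coil_begun_mid below 0.03 m and distance of nut_b_dot from where it was at the start of the episode above 0.004 m)).
It fails at once if the C-washer on the part-wound coil is shifted by more than 12 mm ((distance of washer_1_mid from where it was at the start of the episode between 0.012 and 0.05 m and horizontal distance between washer_1_mid and coil_begun_mid below 0.07 m) or (distance of washer_2_mid from where it was at the start of the episode between 0.012 and 0.05 m and horizontal distance between washer_2_mid and coil_begun_mid below 0.07 m)).
It fails at once if the part-wound coil (12 mm), the coil in the tray or another thing on the bench (20 mm) is moved (distance of coil_begun_mid from where it was at the start of the episode above 0.012 m or distance of any of coil_done_mid, bobbin_spare, insulator, wire_spool, screwdriver, terminal_block, pliers, jar from where it was at the start of the episode above 0.02 m).
It fails at once if the coil or a washer is dropped or thrown (faster than 0.6 m/s while less than 60 mm above the bench) ((height (world z) of coil_mid below 0.06 m and linear speed of coil above 0.6 m/s) or (height (world z) of washer_1_mid below 0.06 m and linear speed of washer_1 above 0.6 m/s) or (height (world z) of washer_2_mid below 0.06 m and linear speed of washer_2 above 0.6 m/s)).
It also fails if it takes over 72 s, if anything falls off the work surface, if the arm or the gripper's body presses on something with over 40 N, if the wrist force passes 120 N, or if a joint passes its speed limit or range.

## Working session

There is one attempt and no reset: what is moved stays moved. The work goes in short steps, Python scripts to look and compute and a shell command to move; the robot and the scene stay as the last step left them, time stands still between calls to the robot, and variables do not carry over. Pictures are saved under pics/ and viewed, at most 10 in all, crops included, and the job is handed in when it is done.

```bash
ls; mkdir -p pics; cat > h.py <<'E'
import numpy as np, cv2
from scipy.spatial.transform import Rotation as R
from rig import manip
def quat(q): return R.from_quat([q[1],q[2],q[3],q[0]])
def cam(name):
    i=manip.camera_info(name); K=np.array(i["camera_matrix"])
    if name=="wrist":
        s=manip.get_state(); T=np.array(i["tool_from_camera"]); Rt=quat(s["ee_rot"]).as_matrix()
        return K,Rt@T[:3,:3],Rt@T[:3,3]+np.array(s["position"])
    o=np.array(i["orientation"]); 
    return K,(o if o.shape==(3,3) else quat(o).as_matrix()),np.array(i["eye"])
def snap(name,f):
    c=cam(name); im=manip.get_image(name); cv2.imwrite(f"pics/{f}.png",im[:,:,::-1]); np.savez(f"pics/{f}.npz",K=c[0],R=c[1],e=c[2]); return im
def ray(f,uv,z):
    d=np.load(f"pics/{f}.npz"); v=d["R"]@np.linalg.inv(d["K"])@np.array([uv[0],uv[1],1.]); return d["e"]+v*(z-d["e"][2])/v[2]
def px(f,p):
    d=np.load(f"pics/{f}.npz"); q=d["K"]@(d["R"].T@(np.array(p)-d["e"])); return q[:2]/q[2]
E
python3 - <<'E'
from h import *
a=snap("scene","s0");b=snap("side","d0");snap("wrist","w0")
s=manip.get_state();print(s)
for n in("s0","d0","w0"):
    d=np.load(f"pics/{n}.npz");print(n,d["e"].round(3),d["R"].round(2).tolist(),d["K"][0,0])
E
```

```text
pics
{'clock': 0.15, 'qpos': array([-1.31102193e+00,  2.76443392e-01,  1.50584494e+00, -2.91475566e-05,
        1.36069419e+00, -1.21050339e-01]), 'qd': array([ 0.00097527, -0.00385804, -0.00452307, -0.00171432, -0.00076613,
        0.0003762 ]), 'effort': array([ 1.95437671e-03, -4.17143762e+01, -2.46032453e+01, -1.71415841e-04,
        7.67758407e-03,  7.55711312e-06]), 'position': array([ 0.21356413, -0.53339763,  0.20064103]), 'ee_rot': array([-6.92272871e-04,  9.81925458e-01,  1.89266774e-01, -6.23801348e-05]), 'contact_force': array([-0.00114948,  0.34629843, -0.54290797]), 'moment': array([0.01827037, 0.01861089, 0.00798481]), 'gripper_force': 0.0, 'width': 0.08503104575980389}
s0 [1.074 0.132 0.839] [[-0.11, 0.82, -0.57], [0.99, 0.09, -0.07], [-0.01, -0.57, -0.82]] 348.77299147896525
d0 [ 0.439 -0.821  0.888] [[0.98, -0.13, 0.12], [-0.18, -0.64, 0.75], [-0.02, -0.76, -0.65]] 442.64239570992714
w0 [ 0.276 -0.509  0.373] [[0.37, -0.9, -0.24], [-0.93, -0.36, -0.1], [-0.0, 0.26, -0.97]] 273.8211709387944
```

View pics/s0.png

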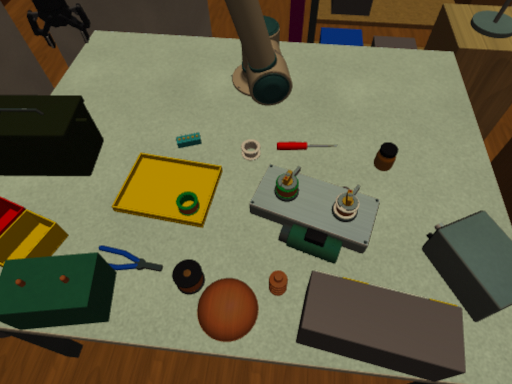

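View pics/d0.png

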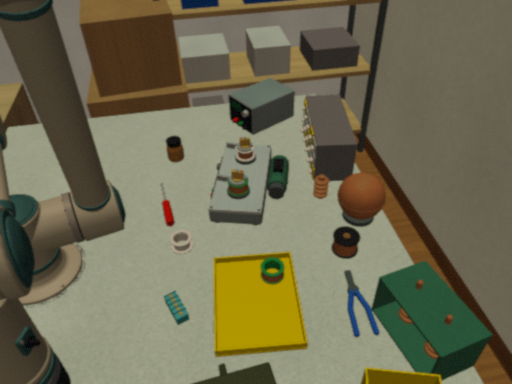

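The finished (green) coil is at scene px (287,185) and side px (238,185). The part-wound coil is at scene (346,207) and the yellow tray is centred near scene (168,188).

```bash
python3 - <<'E'
from h import *
def blob(im,lo,hi,mn):
    h=cv2.cvtColor(im,cv2.COLOR_BGR2HSV); m=cv2.inRange(h,lo,hi); n,l,st,c=cv2.connectedComponentsWithStats(m)
    return [(st[i].tolist(),c[i].round(1).tolist()) for i in range(1,n) if st[i,4]>mn],l
s=cv2.imread("pics/s0.png");d=cv2.imread("pics/d0.png")
for n,im in(("s0",s),("d0",d)):
    print(n,"green",blob(im,(40,80,50),(80,255,255),40)[0])
    b,l=blob(im,(22,180,100),(32,255,255),1500); print(b)
    m=cv2.inRange(cv2.cvtColor(im,cv2.COLOR_BGR2HSV),(22,180,80),(32,255,255))
    cs=max((c for c in cv2.findContours(m,cv2.RETR_EXTERNAL,cv2.CHAIN_APPROX_NONE)[0]),key=cv2.contourArea)
    q=cv2.approxPolyDP(cs,8,True)[:,0]; P=[ray(n,p,.015).round(3).tolist() for p in q];print(P,np.mean(P,0))
for n,uv in(("s0",(287,185)),("d0",(237,183))): print(n,ray(n,uv,.1))
for n,uv in(("s0",(346,205)),("d0",(245,156))): print(n,ray(n,uv,.1))
s=cv2.resize(s[150:240,235:395],None,fx=4.5,fy=4.5,interpolation=2);d=cv2.resize(d[125:215,200:300],None,fx=5,fy=4.5,interpolation=2)
E
```

```text
s0 green [([276, 176, 23, 17, 93], [286.4, 186.6]), ([176, 192, 22, 18, 173], [186.5, 200.5]), ([289, 225, 53, 32, 518], [315.0, 241.0]), ([0, 253, 98, 61, 4717], [46.1, 282.7])]
[([112, 153, 109, 71, 4416], [167.2, 187.5])]
[[0.416, -0.328, 0.015], [0.615, -0.345, 0.015], [0.638, -0.088, 0.015], [0.44, -0.072, 0.015]] [ 0.52725 -0.20825  0.015  ]
d0 green [([267, 156, 21, 29, 310], [277.9, 172.4]), ([227, 179, 21, 9, 66], [238.0, 183.9]), ([228, 189, 21, 7, 46], [238.0, 193.1]), ([14, 195, 23, 30, 241], [23.6, 209.6]), ([5, 221, 7, 20, 46], [7.6, 230.9]), ([261, 257, 23, 20, 286], [271.9, 266.0]), ([373, 261, 119, 112, 6738], [427.5, 316.2]), ([39, 354, 15, 30, 51], [47.4, 371.4])]
[([214, 252, 93, 104, 7561], [255.5, 307.2])]
[[0.64, -0.082, 0.015], [0.446, -0.067, 0.015], [0.422, -0.33, 0.015], [0.613, -0.349, 0.015]] [ 0.53025 -0.207    0.015  ]
s0 [0.54837964 0.13324151 0.1       ]
d0 [0.53742037 0.12001148 0.1       ]
s0 [0.59343095 0.28360197 0.1       ]
d0 [0.57931344 0.23991967 0.1       ]
```

```bash
python3 -m handwheel '[{"translation":[0.027,-0.024,-0.006],"angular":[0,0,0],"hand":0},{"translation":[0.027,-0.024,-0.006],"angular":[0,0,0],"hand":0},{"translation":[0.027,-0.024,-0.006],"angular":[0,0,0],"hand":0},{"translation":[0.027,-0.024,-0.006],"angular":[0,0,0],"hand":0},{"translation":[0.027,-0.024,-0.006],"angular":[0,0,0],"hand":0},{"translation":[0.027,-0.024,-0.006],"angular":[0,0,0],"hand":0},{"translation":[0.027,-0.024,-0.006],"angular":[0,0,0],"hand":0},{"translation":[0.027,-0.024,-0.006],"angular":[0,0,0],"hand":0},{"translation":[0.027,-0.024,-0.006],"angular":[0,0,0],"hand":0},{"translation":[0.027,-0.024,-0.006],"angular":[0,0,0],"hand":0}]'
python3 -m handwheel '[{"translation":[0.027,-0.024,0],"angular":[0,0,0],"hand":0},{"translation":[0.027,-0.024,0],"angular":[0,0,0],"hand":0},{"translation":[0.027,-0.024,0],"angular":[0,0,0],"hand":0},{"translation":[0.027,-0.024,0],"angular":[0,0,0],"hand":0},{"translation":[0.027,-0.024,0],"angular":[0,0,0],"hand":0},{"translation":[0.027,-0.024,0],"angular":[0,0,0],"hand":0},{"translation":[0.027,-0.024,0],"angular":[0,0,0],"hand":0},{"translation":[0.027,-0.024,0],"angular":[0,0,0],"hand":0},{"translation":[0.027,-0.024,0],"angular":[0,0,0],"hand":0},{"translation":[0,0,0],"angular":[0,0,0],"hand":0}]'
python3 - <<'E'
from h import *
snap("wrist","w1"); s=manip.get_state();print(s["position"],s["qpos"])
im=cv2.imread("pics/w1.png");print(px("w1",(.54,.125,.12)),im.shape)
E
```

```text
clock: 0.98
position: [0.3754, -0.2089, 0.2615]
ee_rot: [-0.0, 0.982, 0.189, 0.0]
contact_force: [1.2, 0.4, -0.9]
width: 0.085
gripper_force: 0.0
clock: 1.82
position: [0.5228, 0.0859, 0.2605]
ee_rot: [-0.002, 0.981, 0.192, 0.001]
contact_force: [-0.3, 0.2, -0.2]
width: 0.0855
gripper_force: 0.0
[0.5212535  0.08293589 0.26045426] [2.53753311e-02 1.76351729e-01 1.49357639e+00 7.22456844e-04
 1.47252343e+00 1.21063376e+00]
[226.74822934 148.90180989] (384, 512, 3)
```

View pics/w1.png

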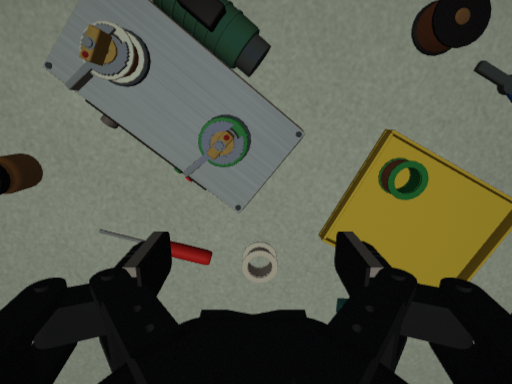

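The wrist view shows the green coil at (225,140), its nut with a red dot near (227,138), and the washer tab near (197,165) pointing at the robot. The tray and part-wound head are clear of it.

```bash
python3 - <<'E'
from h import *
im=cv2.imread("pics/w1.png")[95:195,165:285]
cv2.imwrite("pics/w1c.png",cv2.resize(im,None,fx=6,fy=6,interpolation=cv2.INTER_CUBIC))
E
```

```text
(no output)
```

View pics/w1c.png

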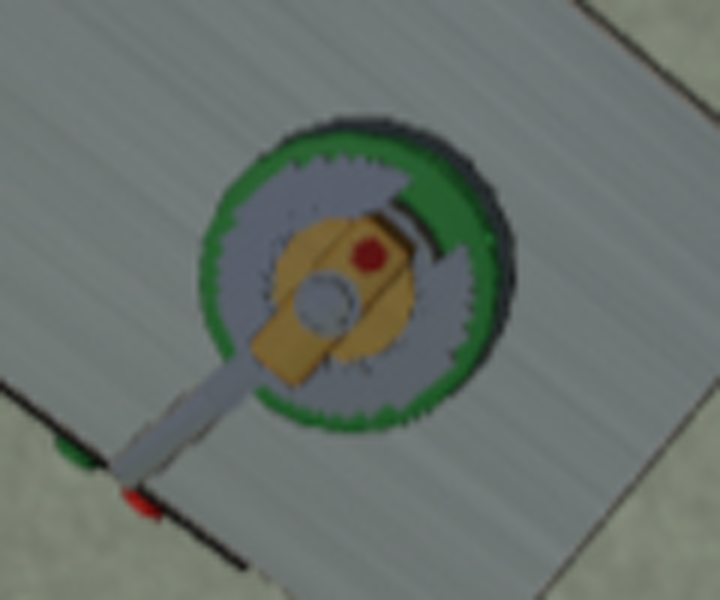

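```bash
python3 - <<'E'
from h import *
f=lambda u,v,z: ray("w1",(165+u/6,95+v/6),z)
print("flange",f(349,281,.104)); 
c=[f(u,v,.137) for u,v in((253,352),(298,387),(412,247),(370,212))];c=np.array(c);print("nut",c.mean(0)[:2])
L=(c[2]+c[3]-c[0]-c[1])/2;print("len",np.linalg.norm(L),"yaw",np.degrees(np.arctan2(L[1],L[0])),"wid",np.linalg.norm(c[1]-c[0]))
d=f(370,256,.137);print("dot",d)
t=f(120,477,.109);t2=f(245,370,.109);print("tab tip",t,t2,"yaw",np.degrees(np.arctan2(*(t2-t)[1::-1])))
print("winder edge yaw")
a=f(0,382,.06);b=f(245,568,.06);print(np.degrees(np.arctan2(*(b-a)[1::-1])))
# other nut rough
print(ray("w1",(98,45),.13))
E
```

```text
flange [0.5439405  0.13266693 0.104     ]
nut [0.54370121 0.13189508]
len 0.032746394006763074 yaw -18.63081853340947 wid 0.01010822426792372
dot [0.55350886 0.12847981 0.137     ]
tab tip [0.49066259 0.16130968 0.109     ] [0.52050248 0.14526167 0.109     ] yaw -28.271528455750563
winder edge yaw
-106.94954424679439
[0.58977697 0.28111371 0.13      ]
```

```bash
python3 -m handwheel '[{"translation":[0.001,0,0],"angular":[0,0,6.8],"hand":0},{"translation":[0.001,0,0],"angular":[0,0,6.8],"hand":0},{"translation":[0.001,0,0],"angular":[0,0,6.8],"hand":0},{"translation":[0,0,0],"angular":[0,0,6.8],"hand":0},{"translation":[0,0,0],"angular":[0,0,6.8],"hand":0},{"translation":[0,0,0],"angular":[0,0,6.8],"hand":0},{"translation":[0.001,-0.018,0.025],"angular":[0,0,0],"hand":0.3},{"translation":[0.001,-0.018,0.025],"angular":[0,0,0],"hand":0.3},{"translation":[0.001,-0.018,0.025],"angular":[0,0,0],"hand":0.3},{"translation":[0,0,0],"angular":[0,0,0],"hand":0.3}]' 40
cat >> h.py <<'E'
def go(p,yaw):
    s=manip.get_state(); M=quat(s["ee_rot"]).as_matrix(); cy=np.degrees(np.arctan2(M[1,0],M[0,0]))
    print("pos",np.round(s["position"],4),"yaw",round(cy,2),"q",np.round(s["qpos"],2),"F",np.round(s["contact_force"],1),"M",np.round(s["moment"],3),"w",round(s["width"],4),"g",s["gripper_force"],"t",round(s["clock"],2))
    t=np.radians(yaw); x=np.array([np.cos(t),np.sin(t)]); y=np.array([x[1],-x[0]]); d=np.array(p)-s["position"]
    print("turn",round((cy-yaw+180)%360-180,1),"shift(after turn)",(x@d[:2]).round(4),(y@d[:2]).round(4),(-d[2]).round(4),"tilt",M[:,2].round(3))
E
python3 -c "
from h import *
go((.5438,.1322,.115),-18.6)"
```

```text
clock: 2.7
position: [0.5409, 0.1317, 0.1812]
ee_rot: [0.001, 0.986, -0.165, -0.005]
contact_force: [-0.0, -0.8, -0.2]
width: 0.0601
gripper_force: 0.0
pos [0.5409 0.1317 0.1812] yaw -18.95 q [0.11 0.27 1.57 0.   1.31 2.01] F [-0.  -0.8 -0.2] M [-0.059  0.038 -0.016] w 0.0601 g 0.0 t 2.7
turn -0.3 shift(after turn) 0.0026 -0.0014 0.0662 tilt [-0.009  0.    -1.   ]
```

```bash
python3 -m handwheel '[{"translation":[0.001,-0.0005,0.02],"angular":[0,0,0],"hand":0.4},{"translation":[0.001,-0.0005,0.02],"angular":[0,0,0],"hand":0.4},{"translation":[0.0006,-0.0004,0.02],"angular":[0,0,0],"hand":0.4},{"translation":[0,0,0.006],"angular":[0,0,0],"hand":0.5},{"translation":[0,0,0],"angular":[0,0,0],"hand":0.7},{"translation":[0,0,0],"angular":[0,0,0],"hand":1},{"translation":[0,0,0],"angular":[0,0,0],"hand":1},{"translation":[0,0,0],"angular":[0,0,0],"hand":1},{"translation":[0,0,0],"angular":[0,0,0],"hand":1}]' 40
python3 -c "
from h import *
go((.5438,.1322,.115),-18.6)"
```

```text
clock: 3.45
position: [0.5474, 0.1314, 0.1216]
ee_rot: [-0.0, 0.986, -0.165, 0.001]
contact_force: [0.1, 1.0, 0.4]
width: 0.0004
gripper_force: 0.0
pos [0.5474 0.1314 0.1216] yaw -18.98 q [ 0.11  0.31  1.66 -0.    1.17  2.01] F [0.1 1.  0.4] M [-0.064  0.032  0.019] w 0.0004 g 0.0 t 3.45
turn -0.4 shift(after turn) -0.0037 0.0004 0.0066 tilt [ 0.002  0.    -1.   ]
```

```bash
python3 - <<'E'
from h import *
im=snap("wrist","w2"); s=snap("scene","s2")
a=cv2.resize(s[140:230,240:360],(600,450),interpolation=2)[:,:,::-1]
cv2.imwrite("pics/m2.png",cv2.resize(np.hstack([cv2.resize(im[:,:,::-1],(600,450)),a]),(800,300)))
print(px("w2",(.5438,.1322,.137)))
E
```

```text
[253.73369231 233.33396307]
```

View pics/m2.png

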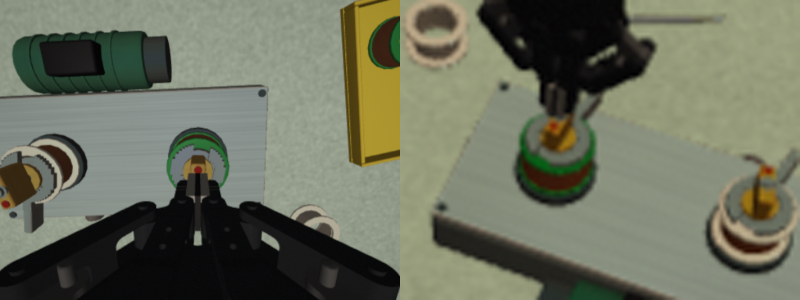

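```bash
python3 - <<'E'
from h import *
im=cv2.imread("pics/w2.png")[150:280,190:320]; s=cv2.imread("pics/s2.png")[145:210,260:325]
im=cv2.convertScaleAbs(im,alpha=1.5,beta=20); s=cv2.convertScaleAbs(s,alpha=1.5,beta=20)
cv2.imwrite("pics/m3.png",np.hstack([cv2.resize(im,(400,400),interpolation=2),cv2.resize(s,(400,400),interpolation=2)]))
print(px("w2",(.5438,.1322,.137)),px("w2",(.5535,.1285,.137)),px("s2",(.5438,.1322,.137)))
E
```

```text
[253.73369231 233.33396307] [254.31833877 217.58218525] [287.48534191 174.99259761]
```

View pics/m3.png

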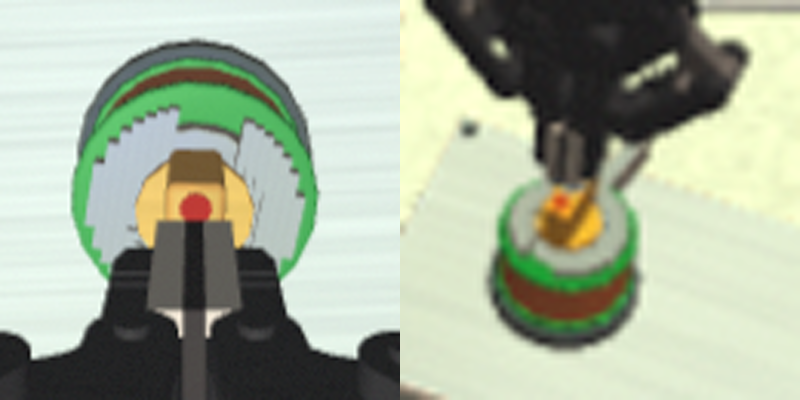

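```bash
python3 - <<'E'
from h import *
for z in (0,.01,.019,.03,.04):
    p=np.array([.5474,.1314,.1216+z]); print(z,px("w2",p),px("s2",p), px("w2",p+[.0104,-.0036,0]))
go((.5438,.1322,.115),-18.6)
print(manip.camera_info("wrist"))
E
```

```text
0 [253.06229625 218.79262142] [286.74828127 179.72568565] [253.10418937 203.12868103]
0.01 [253.06550808 224.48353585] [286.953127   177.38774886] [253.10982247 208.02931543]
0.019 [253.0687201  230.17480991] [287.14078134 175.24602016] [253.11546584 212.93888381]
0.03 [253.07313697 238.000899  ] [287.37449424 172.57861793] [253.1232423  219.70417277]
0.04 [253.07771486 246.11229077] [287.59123969 170.10486772] [253.13132216 226.73341249]
pos [0.5471 0.1315 0.1211] yaw -18.98 q [ 0.11  0.31  1.66 -0.    1.17  2.01] F [ 0.2 -0.4 -0.5] M [ 0.072 -0.024  0.031] w -0.0003 g 0.0 t 3.55
turn -0.4 shift(after turn) -0.0033 0.0004 0.0061 tilt [ 0.001  0.    -1.   ]
{'camera_matrix': array([[273.82117094,   0.        , 252.65765139],
       [  0.        , 273.82117094, 189.90320019],
       [  0.        ,   0.        ,   1.        ]]), 'tool_from_camera': array([[ 2.11089784e-04, -9.65258886e-01, -2.61295309e-01,
         6.65793104e-02],
       [ 9.99999912e-01,  2.98766655e-04, -2.95823924e-04,
        -1.75754710e-04],
       [ 3.63612997e-04, -2.61295223e-01,  9.65258864e-01,
        -1.72023207e-01],
       [ 0.00000000e+00,  0.00000000e+00,  0.00000000e+00,
         1.00000000e+00]])}
```

The shut pads sit visibly short of the nut. The tips are roughly 30 mm above the reported TCP in both views, so they closed over the nut's top. I'll open, go lower and watch the force.

```bash
python3 -m handwheel '[{"translation":[-0.003,0,0],"angular":[0,0,0],"hand":0.5},{"translation":[0,0,0],"angular":[0,0,0],"hand":0.5},{"translation":[0,0,0.006],"angular":[0,0,0],"hand":0.5},{"translation":[0,0,0.006],"angular":[0,0,0],"hand":0.5},{"translation":[0,0,0],"angular":[0,0,0],"hand":0.5}]' 40
python3 - <<'E'
from h import *
go((.5438,.1322,.1),-18.6)
im=snap("wrist","w4")[:,:,::-1]; s=snap("scene","s4")[:,:,::-1]; d=snap("side","d4")[:,:,::-1]
f=lambda a:cv2.resize(cv2.convertScaleAbs(a,alpha=1.5,beta=20),(400,400),interpolation=2)
cv2.imwrite("pics/m4.png",np.hstack([f(im[120:320,150:350]),f(s[145:210,260:325])]))
cv2.imwrite("pics/m4.png",cv2.resize(np.hstack([f(im[120:320,150:350]),f(s[145:210,260:325]),f(d[145:215,205:275])]),(798,266)))
E
```

```text
clock: 3.97
position: [0.5426, 0.1323, 0.1066]
ee_rot: [0.0, 0.986, -0.165, -0.001]
contact_force: [-1.1, 0.1, -0.8]
width: 0.0429
gripper_force: 0.0
pos [0.5426 0.1323 0.1066] yaw -18.98 q [ 0.11  0.32  1.69 -0.    1.14  2.02] F [-1.1  0.1 -0.8] M [ 0.01   0.041 -0.003] w 0.0429 g 0.0 t 3.97
turn -0.4 shift(after turn) 0.0012 -0.0002 0.0066 tilt [-0.003 -0.    -1.   ]
```

View pics/m4.png

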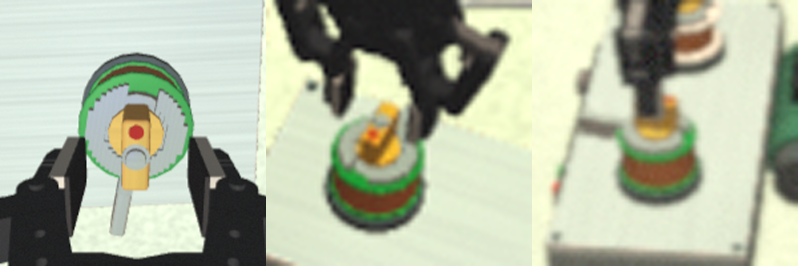

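```bash
python3 -m handwheel '[{"translation":[0.001,0,0.006],"angular":[0,0,0],"hand":0.6},{"translation":[0,0,0.006],"angular":[0,0,0],"hand":0.7},{"translation":[0,0,0.005],"angular":[0,0,0],"hand":0.7},{"translation":[0,0,0],"angular":[0,0,0],"hand":0.7}]' 40
python3 -m handwheel '[{"translation":[0,0,0],"angular":[0,0,0],"hand":0.9},{"translation":[0,0,0],"angular":[0,0,0],"hand":1},{"translation":[0,0,0],"angular":[0,0,0],"hand":1},{"translation":[0,0,0],"angular":[0,0,0],"hand":1}]' 40
python3 -c "
from h import *
go((.5438,.1322,.088),-18.6)"
```

```text
clock: 4.45
position: [0.5437, 0.132, 0.0897]
ee_rot: [0.0, 0.986, -0.165, -0.001]
contact_force: [-0.0, -0.8, -0.0]
width: 0.0258
gripper_force: 0.0
clock: 4.78
position: [0.5445, 0.1322, 0.091]
ee_rot: [-0.0, 0.986, -0.165, -0.0]
contact_force: [-0.7, 0.6, -3.3]
width: 0.0105
gripper_force: 43.5
pos [0.5445 0.1322 0.091 ] yaw -18.99 q [0.11 0.34 1.71 0.   1.1  2.02] F [-0.7  0.6 -3.3] M [ 0.114  0.021 -0.049] w 0.0105 g 43.53711783885956 t 4.78
turn -0.4 shift(after turn) -0.0007 0.0003 0.003 tilt [-0.001  0.    -1.   ]
```

```bash
python3 -m handwheel '[{"translation":[0,0,0],"angular":[0,0,-2],"hand":1},{"translation":[0,0,0],"angular":[0,0,-2],"hand":1},{"translation":[0,0,0],"angular":[0,0,0],"hand":1}]' 60
python3 -c "
from h import *
go((.5438,.1322,.088),-18.6)
for i in range(2): manip.get_image('wrist'); s=manip.get_state(); print(s['moment'],s['effort'][5])"
```

```text
clock: 5.03
position: [0.5446, 0.1324, 0.0911]
ee_rot: [-0.0, 0.991, -0.131, -0.0]
contact_force: [-0.7, 1.0, -3.1]
width: 0.0106
gripper_force: 64.2
pos [0.5446 0.1324 0.0911] yaw -15.0 q [0.11 0.34 1.71 0.   1.1  1.95] F [-0.7  1.  -3.1] M [ 0.152 -0.052 -0.311] w 0.0106 g 64.17102098464966 t 5.03
turn 3.6 shift(after turn) -0.0007 0.0004 0.0031 tilt [-0.     0.001 -1.   ]
[ 0.23168395  0.03323146 -0.24308874] -0.3960416279733181
[ 0.24747991  0.02272965 -0.33472194] -0.33188117668032646
```

CCW resists at about 0.3 N m for 4°, like the winding spring. I'll go back and feel the other way.

```bash
python3 -m handwheel '[{"translation":[0,0,0],"angular":[0,0,2],"hand":1},{"translation":[0,0,0],"angular":[0,0,2],"hand":1},{"translation":[0,0,0],"angular":[0,0,0],"hand":1}]'
python3 -c "
from h import *
s=manip.get_state();print(s['moment'],s['effort'][5])"
python3 -m handwheel '[{"translation":[0,0,0],"angular":[0,0,2.5],"hand":1},{"translation":[0,0,0],"angular":[0,0,2.5],"hand":1},{"translation":[0,0,0],"angular":[0,0,0],"hand":1}]'
python3 -c "
from h import *
s=manip.get_state();print(s['moment'],s['effort'][5])
go((.5438,.1322,.088),-18.6)"
```

```text
clock: 5.38
position: [0.5446, 0.1322, 0.0911]
ee_rot: [0.0, 0.986, -0.165, -0.0]
contact_force: [-0.2, 1.1, -3.5]
width: 0.0103
gripper_force: 64.0
[ 0.13581797  0.0512963  -0.03990727] 0.1910258224233985
clock: 5.63
position: [0.5445, 0.1321, 0.0912]
ee_rot: [0.0, 0.978, -0.207, -0.0]
contact_force: [-0.0, 1.2, -3.3]
width: 0.0105
gripper_force: 64.0
[0.12448812 0.11744668 0.10722655] 0.42271848767995834
pos [0.5445 0.1321 0.0912] yaw -23.95 q [ 0.11  0.34  1.71 -0.    1.1   2.1 ] F [-0.   1.2 -3.3] M [0.124 0.117 0.107] w 0.0105 g 64.04879093170166 t 5.63
turn -5.3 shift(after turn) -0.0007 0.0001 0.0032 tilt [-0.001 -0.    -1.   ]
```

CW turns against only 0.15 N m, so the thread is left-handed and loosens clockwise. I'll release, swing the wrist back half a turn and regrip so there's range for it.

```bash
python3 -m handwheel '[{"translation":[0,0,0],"angular":[0,0,0],"hand":0.2},{"translation":[0,0,0],"angular":[0,0,0],"hand":0.2},{"translation":[0,0,-0.01],"angular":[0,0,0],"hand":0.2},{"translation":[0,0,0],"angular":[0,0,-7],"hand":0.2},{"translation":[0,0,0],"angular":[0,0,-7],"hand":0.2},{"translation":[0,0,0],"angular":[0,0,-7],"hand":0.2},{"translation":[0,0,0],"angular":[0,0,-7],"hand":0.2},{"translation":[0,0,0],"angular":[0,0,-7],"hand":0.2},{"translation":[0,0,0],"angular":[0,0,-7],"hand":0.2},{"translation":[0,0,0],"angular":[0,0,-7],"hand":0.2}]'
python3 -m handwheel '[{"translation":[0,0,0],"angular":[0,0,-7],"hand":0.2},{"translation":[0,0,0],"angular":[0,0,-7],"hand":0.2},{"translation":[0,0,0],"angular":[0,0,-7],"hand":0.2},{"translation":[0,0,0],"angular":[0,0,-7],"hand":0.2},{"translation":[0,0,0],"angular":[0,0,-7],"hand":0.2},{"translation":[0,0,0],"angular":[0,0,-7],"hand":0.2},{"translation":[0,0,0],"angular":[0,0,-7],"hand":0.2},{"translation":[0,0,0],"angular":[0,0,-7],"hand":0.2},{"translation":[0,0,0],"angular":[0,0,-7],"hand":0.2},{"translation":[0,0,0],"angular":[0,0,-7],"hand":0.2}]'
python3 -m handwheel '[{"translation":[0,0,0],"angular":[0,0,-7],"hand":0.2},{"translation":[0,0,0],"angular":[0,0,-7],"hand":0.2},{"translation":[0,0,0],"angular":[0,0,-7],"hand":0.2},{"translation":[0,0,0],"angular":[0,0,-7],"hand":0.2},{"translation":[0,0,0],"angular":[0,0,-7],"hand":0.2},{"translation":[0,0,0],"angular":[0,0,-7],"hand":0.2},{"translation":[0,0,0],"angular":[0,0,-7],"hand":0.2},{"translation":[0,0,0],"angular":[0,0,-7],"hand":0.2},{"translation":[0,0,0],"angular":[0,0,-5],"hand":0.2},{"translation":[0,0,0],"angular":[0,0,0],"hand":0.2}]'
python3 -c "
from h import *
go((.5445,.1322,.090),156)"
```

```text
clock: 6.47
position: [0.5457, 0.132, 0.1027]
ee_rot: [0.0, 0.976, 0.22, 0.001]
contact_force: [0.4, 0.8, -0.1]
width: 0.0685
gripper_force: 0.0
clock: 7.3
position: [0.5457, 0.132, 0.1026]
ee_rot: [0.001, 0.673, 0.74, 0.001]
contact_force: [-0.6, 0.1, 0.2]
width: 0.0683
gripper_force: 0.0
clock: 8.13
position: [0.5456, 0.1321, 0.1026]
ee_rot: [0.001, 0.207, 0.978, 0.0]
contact_force: [-0.9, 0.1, -0.2]
width: 0.0683
gripper_force: 0.0
pos [0.5456 0.1321 0.1026] yaw 156.12 q [ 0.11  0.33  1.69 -0.    1.12 -1.04] F [-0.9  0.1 -0.2] M [-0.055  0.06  -0.021] w 0.0683 g 0.0 t 8.13
turn 0.1 shift(after turn) 0.0011 -0.0003 0.0126 tilt [ 0.002 -0.    -1.   ]
```

```bash
python3 -m handwheel '[{"translation":[0.001,0,0.006],"angular":[0,0,0],"hand":0.6},{"translation":[0,0,0.006],"angular":[0,0,0],"hand":0.7},{"translation":[0,0,0],"angular":[0,0,0],"hand":0.8},{"translation":[0,0,0],"angular":[0,0,0],"hand":1},{"translation":[0,0,0],"angular":[0,0,0],"hand":1},{"translation":[0,0,0],"angular":[0,0,0],"hand":1},{"translation":[0,0,0],"angular":[0,0,0],"hand":1}]' 60
python3 -m handwheel '[{"translation":[0,0,0],"angular":[0,0,3],"hand":1},{"translation":[0,0,-0.0001],"angular":[0,0,6],"hand":1},{"translation":[0,0,-0.0001],"angular":[0,0,6],"hand":1},{"translation":[0,0,0],"angular":[0,0,0],"hand":1}]'
python3 -c "
from h import *
go((.5445,.1322,.090),156)"
```

```text
clock: 8.72
position: [0.5437, 0.1325, 0.0892]
ee_rot: [-0.0, 0.208, 0.978, -0.0]
contact_force: [0.5, 0.8, -0.8]
width: 0.0105
gripper_force: 59.7
clock: 9.05
position: [0.5435, 0.1322, 0.0895]
ee_rot: [-0.0, 0.334, 0.942, -0.001]
contact_force: [-1.1, -0.3, 0.3]
width: 0.0106
gripper_force: 59.8
pos [0.5435 0.1322 0.0895] yaw 140.94 q [ 0.11  0.34  1.71 -0.    1.09 -0.77] F [-1.1 -0.3  0.3] M [-0.146  0.157  0.081] w 0.0106 g 59.79108810424805 t 9.05
turn -15.1 shift(after turn) -0.0009 0.0004 -0.0005 tilt [-0.001 -0.001 -1.   ]
```

Moment is steady near 0.1 N m, so it's giving. I'll go on with the turn.

```bash
python3 -m handwheel '[{"translation":[0,0,-0.00016],"angular":[0,0,7],"hand":1},{"translation":[0,0,-0.00016],"angular":[0,0,7],"hand":1},{"translation":[0,0,-0.00016],"angular":[0,0,7],"hand":1},{"translation":[0,0,-0.00016],"angular":[0,0,7],"hand":1},{"translation":[0,0,-0.00016],"angular":[0,0,7],"hand":1},{"translation":[0,0,-0.00016],"angular":[0,0,7],"hand":1},{"translation":[0,0,-0.00016],"angular":[0,0,7],"hand":1},{"translation":[0,0,-0.00016],"angular":[0,0,7],"hand":1},{"translation":[0,0,-0.00016],"angular":[0,0,7],"hand":1},{"translation":[0,0,-0.00016],"angular":[0,0,7],"hand":1}]'
python3 -m handwheel '[{"translation":[0,0,-0.00016],"angular":[0,0,7],"hand":1},{"translation":[0,0,-0.00016],"angular":[0,0,7],"hand":1},{"translation":[0,0,-0.00016],"angular":[0,0,7],"hand":1},{"translation":[0,0,-0.00016],"angular":[0,0,7],"hand":1},{"translation":[0,0,-0.00016],"angular":[0,0,7],"hand":1},{"translation":[0,0,-0.00016],"angular":[0,0,7],"hand":1},{"translation":[0,0,-0.00016],"angular":[0,0,7],"hand":1},{"translation":[0,0,-0.00016],"angular":[0,0,7],"hand":1},{"translation":[0,0,-0.00016],"angular":[0,0,7],"hand":1},{"translation":[0,0,-0.00016],"angular":[0,0,7],"hand":1}]'
python3 -m handwheel '[{"translation":[0,0,-0.00016],"angular":[0,0,7],"hand":1},{"translation":[0,0,-0.00016],"angular":[0,0,7],"hand":1},{"translation":[0,0,0],"angular":[0,0,0],"hand":1}]'
python3 -c "
from h import *
go((.502,.1547,.15),-28.3)"
```

```text
clock: 9.88
position: [0.5419, 0.1317, 0.091]
ee_rot: [-0.0, 0.815, 0.58, -0.002]
contact_force: [-3.0, -2.3, 1.6]
width: 0.0107
gripper_force: 60.2
clock: 10.72
position: [0.5409, 0.133, 0.0925]
ee_rot: [-0.0, 1.0, 0.007, -0.003]
contact_force: [-5.3, 2.0, 2.9]
width: 0.0105
gripper_force: 60.2
clock: 10.97
position: [0.541, 0.1334, 0.0928]
ee_rot: [-0.0, 0.994, -0.114, -0.003]
contact_force: [-5.2, 0.8, 3.2]
width: 0.0107
gripper_force: 60.2
pos [0.541  0.1334 0.0928] yaw -13.06 q [0.12 0.33 1.71 0.   1.11 1.91] F [-5.2  0.8  3.2] M [0.376 0.826 0.11 ] w 0.0107 g 60.15401244163513 t 10.97
turn 15.2 shift(after turn) -0.0444 -0.0003 -0.0572 tilt [-0.005  0.001 -1.   ]
```

```bash
python3 -m handwheel '[{"translation":[0,0,0],"angular":[0,0,0],"hand":0.5},{"translation":[0,0,0],"angular":[0,0,0],"hand":0.5},{"translation":[0,0,-0.02],"angular":[0,0,0],"hand":0.5},{"translation":[0,0,-0.02],"angular":[0,0,5],"hand":0.5},{"translation":[-0.016,0,-0.01],"angular":[0,0,5],"hand":0.5},{"translation":[-0.016,0,0],"angular":[0,0,5.2],"hand":0.5},{"translation":[-0.016,0,0],"angular":[0,5,0],"hand":0.5},{"translation":[0,0,0],"angular":[0,5,0],"hand":0.5},{"translation":[0,0,0],"angular":[0,0,0],"hand":0.5}]'
python3 - <<'E'
from h import *
go((.499,.1563,.067),-28.3)
im=snap("wrist","w5")[:,:,::-1]
f=lambda a:cv2.convertScaleAbs(a,alpha=1.5,beta=20)
cv2.imwrite("pics/m5.png",f(im))
print(px("w5",(.502,.1547,.109)))
E
```

```text
clock: 11.72
position: [0.496, 0.1523, 0.1428]
ee_rot: [0.022, 0.967, -0.24, 0.084]
contact_force: [-1.0, 0.3, -0.2]
width: 0.0428
gripper_force: 0.0
pos [0.496  0.1523 0.1428] yaw -27.92 q [ 0.25  0.17  1.82 -0.14  1.03  2.38] F [-1.   0.3 -0.2] M [-0.002  0.133  0.063] w 0.0428 g 0.0 t 11.72
turn 0.4 shift(after turn) 0.0008 -0.005 0.0758 tilt [ 0.153 -0.082 -0.985]
[246.77702234 205.03056909]
```

View pics/m5.png

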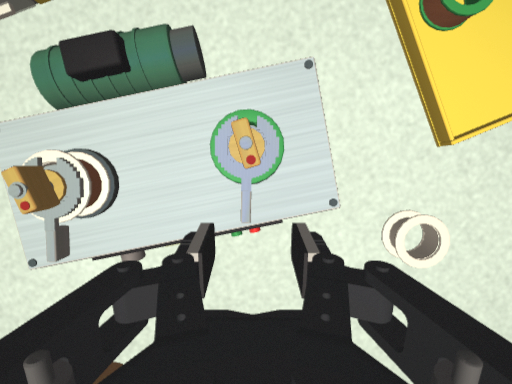

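Tab is at (246,200), vertical in the image and where it was predicted; the nut's dot end now points the other way. Descending onto the tab.

```bash
python3 -m handwheel '[{"translation":[-0.0065,-0.0053,0.01],"angular":[0,0,0],"hand":0.5},{"translation":[0,0,0.016],"angular":[0,0,0],"hand":0.5},{"translation":[0,0,0.016],"angular":[0,0,0],"hand":0.5},{"translation":[0,0,0.016],"angular":[0,0,0],"hand":0.5},{"translation":[0,0,0.01],"angular":[0,0,0],"hand":0.5},{"translation":[0,0,0.004],"angular":[0,0,0],"hand":0.5},{"translation":[0,0,0],"angular":[0,0,0],"hand":0.5}]'
python3 - <<'E'
from h import *
go((.505,.1534,.0635),-28.3)
im=snap("wrist","w6")[:,:,::-1]; s=snap("scene","s6")[:,:,::-1]; d=snap("side","d6")[:,:,::-1]
f=lambda a:cv2.resize(cv2.convertScaleAbs(a,alpha=1.5,beta=20),(400,400),interpolation=2)
cv2.imwrite("pics/m6.png",cv2.resize(np.hstack([f(im[100:320,140:360]),f(s[140:210,255:325]),f(d[130:210,195:275])]),(798,266)))
E
```

```text
clock: 12.35
position: [0.508, 0.1526, 0.0695]
ee_rot: [0.022, 0.966, -0.243, 0.083]
contact_force: [1.1, -1.1, 0.0]
width: 0.0431
gripper_force: 0.0
pos [0.508  0.1526 0.0695] yaw -28.22 q [ 0.25  0.27  1.9  -0.16  0.85  2.41] F [ 1.1 -1.1  0. ] M [0.035 0.085 0.028] w 0.0431 g 0.0 t 12.35
turn 0.1 shift(after turn) -0.003 0.0008 0.006 tilt [ 0.151 -0.083 -0.985]
```

View pics/m6.png

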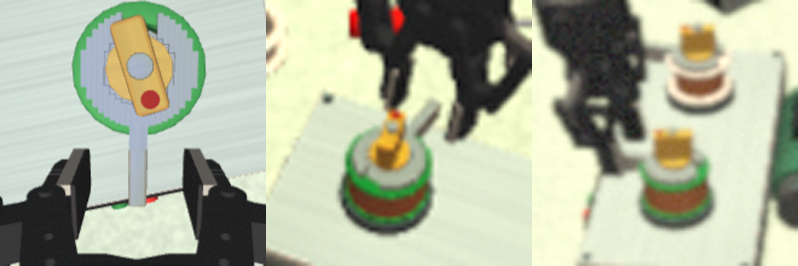

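The pads straddle the tab at about the right radius, with the nut clear above. Going a little lower, then closing.

```bash
python3 -m handwheel '[{"translation":[-0.004,0.0005,0.005],"angular":[0,0,0],"hand":0.6},{"translation":[0,0,0.001],"angular":[0,0,0],"hand":0.8},{"translation":[0,0,0],"angular":[0,0,0],"hand":1},{"translation":[0,0,0],"angular":[0,0,0],"hand":1},{"translation":[0,0,0],"angular":[0,0,0],"hand":1},{"translation":[0,0,0],"angular":[0,0,0],"hand":1}]' 60
python3 -c "
from h import *
go((.505,.1534,.0635),-28.3)"
```

```text
clock: 13.0
position: [0.5049, 0.1541, 0.0645]
ee_rot: [0.021, 0.966, -0.243, 0.085]
contact_force: [-0.2, 0.0, 0.6]
width: 0.0065
gripper_force: 60.3
pos [0.5049 0.1541 0.0645] yaw -28.18 q [ 0.25  0.27  1.91 -0.16  0.84  2.41] F [-0.2  0.   0.6] M [ 0.052  0.161 -0.007] w 0.0065 g 60.30615448951721 t 13.0
turn 0.1 shift(after turn) 0.0004 0.0006 0.001 tilt [ 0.153 -0.082 -0.985]
```

```bash
python3 -m handwheel '[{"translation":[0,0,-0.0007],"angular":[0,0,0],"hand":1},{"translation":[-0.0069,0,-0.0012],"angular":[0,0,0],"hand":1},{"translation":[-0.0069,0,-0.0012],"angular":[0,0,0],"hand":1},{"translation":[0,0,0],"angular":[0,0,0],"hand":1}]'
python3 -m handwheel '[{"translation":[-0.0069,0,-0.0012],"angular":[0,0,0],"hand":1},{"translation":[-0.0069,0,-0.0012],"angular":[0,0,0],"hand":1},{"translation":[-0.0069,0,-0.0012],"angular":[0,0,0],"hand":1},{"translation":[-0.0069,0,-0.0012],"angular":[0,0,0],"hand":1},{"translation":[-0.0069,0,-0.0012],"angular":[0,0,0],"hand":1},{"translation":[-0.0069,0,-0.0012],"angular":[0,0,0],"hand":1},{"translation":[0,0,0],"angular":[0,0,0],"hand":1}]'
python3 - <<'E'
from h import *
go((.505,.1534,.0635),-28.3)
im=snap("wrist","w7")[:,:,::-1]
cv2.imwrite("pics/m7.png",cv2.convertScaleAbs(im,alpha=1.5,beta=20))
E
```

```text
clock: 13.33
position: [0.4904, 0.161, 0.0647]
ee_rot: [0.022, 0.966, -0.242, 0.084]
contact_force: [0.2, -1.4, -0.7]
width: 0.0065
gripper_force: 60.3
clock: 13.92
position: [0.4536, 0.181, 0.0647]
ee_rot: [0.021, 0.966, -0.242, 0.084]
contact_force: [0.6, 0.8, -0.5]
width: 0.0064
gripper_force: 60.2
pos [0.4536 0.181  0.0647] yaw -28.12 q [ 0.34  0.22  1.98 -0.17  0.83  2.51] F [ 0.6  0.8 -0.5] M [ 0.062  0.112 -0.01 ] w 0.0064 g 60.22724747657776 t 13.92
turn 0.2 shift(after turn) 0.0583 -0.0001 0.0012 tilt [ 0.152 -0.082 -0.985]
```

View pics/m7.png

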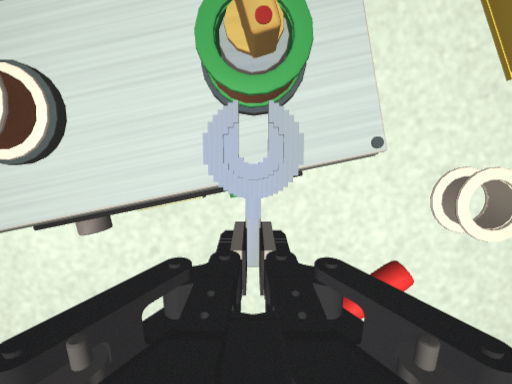

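The washer is fully out and held level by its tab at (253,230). The coil is free under the nut. Ten pictures are used, so from here I work by numbers. Next: lift, turn, level the tool and carry the washer to the tray.

```bash
python3 -m handwheel '[{"translation":[0.006,0,-0.03],"angular":[0,0,0],"hand":1},{"translation":[0.006,0,-0.034],"angular":[0,0,0],"hand":1},{"translation":[0.006,0,-0.034],"angular":[0,0,0],"hand":1},{"translation":[0,0,-0.01],"angular":[0,-5,0],"hand":1},{"translation":[0,0,0],"angular":[0,-5,0],"hand":1},{"translation":[0,0,0],"angular":[0,0,-6],"hand":1},{"translation":[0,0,0],"angular":[0,0,-6],"hand":1},{"translation":[0,0,0],"angular":[0,0,-6],"hand":1},{"translation":[0,0,0],"angular":[0,0,-5],"hand":1},{"translation":[0,0,0],"angular":[0,0,0],"hand":1}]'
python3 -c "
from h import *
go((.502,-.2805,.15),-5)"
```

```text
clock: 14.8
position: [0.455, 0.1807, 0.1743]
ee_rot: [0.0, 0.999, -0.045, 0.0]
contact_force: [0.2, -0.0, -0.6]
width: 0.0059
gripper_force: 60.2
pos [0.455  0.1807 0.1743] yaw -5.13 q [ 0.24  0.17  1.72 -0.    1.25  1.9 ] F [ 0.2 -0.  -0.6] M [ 0.022  0.02  -0.01 ] w 0.0059 g 60.2399468421936 t 14.8
turn -0.1 shift(after turn) 0.087 0.4554 0.0243 tilt [ 0. -0. -1.]
```

```bash
python3 -m handwheel '[{"translation":[0.0062,0.02,0],"angular":[0,0,0],"hand":1},{"translation":[0.0062,0.035,0],"angular":[0,0,0],"hand":1},{"translation":[0.0062,0.035,0],"angular":[0,0,0],"hand":1},{"translation":[0.0062,0.035,0],"angular":[0,0,0],"hand":1},{"translation":[0.0062,0.035,0],"angular":[0,0,0],"hand":1},{"translation":[0.0062,0.035,0],"angular":[0,0,0],"hand":1},{"translation":[0.0062,0.035,0],"angular":[0,0,0],"hand":1},{"translation":[0.0062,0.035,0],"angular":[0,0,0],"hand":1},{"translation":[0.0062,0.035,0],"angular":[0,0,0],"hand":1},{"translation":[0.0062,0.035,0],"angular":[0,0,0],"hand":1}]'
python3 -m handwheel '[{"translation":[0.0062,0.035,0],"angular":[0,0,0],"hand":1},{"translation":[0.0062,0.035,0],"angular":[0,0,0],"hand":1},{"translation":[0.0062,0.03,0.01],"angular":[0,0,0],"hand":1},{"translation":[0.0062,0.02,0.02],"angular":[0,0,0],"hand":1},{"translation":[0,0,0.02],"angular":[0,0,0],"hand":1},{"translation":[0,0,0.02],"angular":[0,0,0],"hand":1},{"translation":[0,0,0.02],"angular":[0,0,0],"hand":1},{"translation":[0,0,0],"angular":[0,0,0],"hand":1}]'
python3 - <<'E'
from h import *
go((.502,-.2805,-.017),-5)
# check the tray in the wrist view: yellow extent in world at wall-top height
im=snap("wrist","w8")[:,:,::-1]; m=cv2.inRange(cv2.cvtColor(np.ascontiguousarray(im),cv2.COLOR_BGR2HSV),(22,150,60),(34,255,255))
n,l,st,c=cv2.connectedComponentsWithStats(m); k=1+np.argmax(st[1:,4]); print(st[k],px("w8",(.553,-.285,.06)))
for p in ((0.529-.1*.996-.125*.087*0,-.2),(.529,-.338)): print(px("w8",(*p,.025)))
E
```

```text
clock: 15.63
position: [0.486, -0.1603, 0.1746]
ee_rot: [0.0, 0.999, -0.047, 0.0]
contact_force: [0.8, 0.2, -0.5]
width: 0.006
gripper_force: 60.2
clock: 16.3
position: [0.4971, -0.2786, 0.0804]
ee_rot: [-0.002, 0.999, -0.047, -0.004]
contact_force: [-0.8, 0.1, -1.4]
width: 0.0065
gripper_force: 60.2
pos [ 0.4971 -0.2786  0.0804] yaw -5.34 q [-0.63  0.37  1.69 -0.    1.09  1.03] F [-0.8  0.1 -1.4] M [ 0.046  0.053 -0.023] w 0.0065 g 60.19733548164368 t 16.3
turn -0.3 shift(after turn) 0.005 0.0015 0.0974 tilt [-0.007  0.005 -1.   ]
[    0    30   324   238 51260] [254.63618967 131.26168809]
[176.36769924 271.28392416]
[320.95024458 152.07135346]
```

```bash
python3 -m handwheel '[{"translation":[0.004,0.001,0.02],"angular":[0,0,0],"hand":1},{"translation":[0,0,0.02],"angular":[0,0,0],"hand":1},{"translation":[0,0,0.02],"angular":[0,0,0],"hand":1},{"translation":[0,0,0.015],"angular":[0,0,0],"hand":1},{"translation":[0,0,0.008],"angular":[0,0,0],"hand":1},{"translation":[0,0,0.004],"angular":[0,0,0],"hand":1},{"translation":[0,0,0],"angular":[0,0,0],"hand":1}]'
python3 -c "
from h import *
go((.502,-.2805,-.017),-5)"
```

```text
clock: 16.93
position: [0.5042, -0.2816, -0.0022]
ee_rot: [0.0, 0.999, -0.045, 0.0]
contact_force: [0.3, -0.4, 0.1]
width: 0.0062
gripper_force: 60.2
pos [ 0.5042 -0.2816 -0.0022] yaw -5.2 q [-0.63  0.46  1.78 -0.    0.9   1.03] F [ 0.3 -0.4  0.1] M [ 0.018 -0.027  0.044] w 0.0062 g 60.216747522354126 t 16.93
turn -0.2 shift(after turn) -0.0023 -0.0009 0.0148 tilt [ 0. -0. -1.]
```

```bash
python3 -m handwheel '[{"translation":[0,0,0.006],"angular":[0,0,0],"hand":1},{"translation":[0,0,0.004],"angular":[0,0,0],"hand":1},{"translation":[0,0,0],"angular":[0,0,0],"hand":1}]'
python3 -m handwheel '[{"translation":[0,0,0.002],"angular":[0,0,0],"hand":1},{"translation":[0,0,0.002],"angular":[0,0,0],"hand":1},{"translation":[0,0,0],"angular":[0,0,0],"hand":1}]'
```

```text
clock: 17.18
position: [0.5037, -0.2813, -0.0126]
ee_rot: [0.0, 0.999, -0.045, -0.0]
contact_force: [-1.2, -0.1, -0.5]
width: 0.0063
gripper_force: 60.2
clock: 17.43
position: [0.5036, -0.2813, -0.0167]
ee_rot: [-0.0, 0.999, -0.045, -0.0]
contact_force: [-0.4, 0.7, -0.9]
width: 0.0065
gripper_force: 60.2
```

```bash
python3 -m handwheel '[{"translation":[0,0,0.0015],"angular":[0,0,0],"hand":1},{"translation":[0,0,0.001],"angular":[0,0,0],"hand":1},{"translation":[0,0,0],"angular":[0,0,0],"hand":1}]'
python3 -m handwheel '[{"translation":[0,0,0.0015],"angular":[0,0,0],"hand":1},{"translation":[0,0,0],"angular":[0,0,0],"hand":1}]'
```

```text
clock: 17.68
position: [0.5037, -0.2813, -0.0193]
ee_rot: [-0.0, 0.999, -0.045, -0.0]
contact_force: [-0.1, 1.0, -1.5]
width: 0.0067
gripper_force: 60.2
clock: 17.85
position: [0.5038, -0.2814, -0.0199]
ee_rot: [0.0, 0.999, -0.045, 0.0]
contact_force: [-1.2, 0.7, 5.0]
width: 0.0062
gripper_force: 61.1
```

Touched down at 5 N. I'll release, rise and return to the coil.

```bash
python3 -m handwheel '[{"translation":[0,0,0],"angular":[0,0,0],"hand":0.7},{"translation":[0,0,0],"angular":[0,0,0],"hand":0.5},{"translation":[0,0,0],"angular":[0,0,0],"hand":0.5},{"translation":[0,0,-0.02],"angular":[0,0,0],"hand":0.5},{"translation":[0,0,-0.036],"angular":[0,0,0],"hand":0.5},{"translation":[0,0,-0.036],"angular":[0,0,0],"hand":0.2},{"translation":[0,0,-0.036],"angular":[0,0,0],"hand":0},{"translation":[0,0,-0.036],"angular":[0,0,0],"hand":0},{"translation":[0,0,-0.036],"angular":[0,0,0],"hand":0},{"translation":[0,0,0],"angular":[0,0,0],"hand":0}]'
python3 - <<'E'
from h import *
go((.544,.1323,.18),-5)
im=snap("wrist","w9"); hsv=cv2.cvtColor(im,cv2.COLOR_RGB2HSV); 
print("disc expected px",px("w9",(.5545,-.286,.015)))
np.set_printoptions(linewidth=200)
m=cv2.inRange(hsv,(22,150,60),(34,255,255)); u,v=px("w9",(.5545,-.286,.015)).astype(int)
# non-yellow blobs inside the tray region
n,l,st,c=cv2.connectedComponentsWithStats(255-m)
for i in range(1,n):
    if 150<st[i,4]<20000: print(st[i],c[i].round(),im[l==i].mean(0).round(),ray("w9",c[i],.012).round(3))
E
```

```text
clock: 18.68
position: [0.5078, -0.2841, 0.1874]
ee_rot: [0.004, 0.999, -0.045, 0.006]
contact_force: [0.7, -0.6, 0.9]
width: 0.0857
gripper_force: 0.0
pos [ 0.5078 -0.2841  0.1874] yaw -5.17 q [-0.63  0.29  1.53  0.    1.31  1.03] F [ 0.7 -0.6  0.9] M [-0.036  0.024  0.001] w 0.0857 g 0.0 t 18.68
turn -0.2 shift(after turn) -0.0002 -0.418 0.0074 tilt [ 0.012 -0.009 -1.   ]
disc expected px [249.80626363 134.35082289]
[  71   76   73  154 1218] [ 89. 156.] [52. 41.  9.] [ 0.546 -0.08   0.012]
[  89   93   63   53 2137] [119. 119.] [33. 70. 33.] [ 0.587 -0.128  0.012]
[ 230  115   40   69 1212] [250. 141.] [ 99. 104. 100.] [ 0.546 -0.285  0.012]
[184 227 100   4 272] [236. 228.] [58. 47. 11.] [ 0.431 -0.256  0.012]
```

The washer is lying in the tray about where I put it. Now over to the coil.

```bash
python3 -m handwheel '[{"translation":[0,-0.02,-0.005],"angular":[0,0,0],"hand":0},{"translation":[0,-0.035,0],"angular":[0,0,0],"hand":0},{"translation":[0,-0.035,0],"angular":[0,0,0],"hand":0},{"translation":[0,-0.035,0],"angular":[0,0,0],"hand":0},{"translation":[0,-0.035,0],"angular":[0,0,0],"hand":0},{"translation":[0,-0.035,0],"angular":[0,0,0],"hand":0},{"translation":[0,-0.035,0],"angular":[0,0,0],"hand":0},{"translation":[0,-0.035,0],"angular":[0,0,0],"hand":0},{"translation":[0,-0.035,0],"angular":[0,0,0],"hand":0},{"translation":[0,-0.035,0],"angular":[0,0,0],"hand":0}]'
python3 -m handwheel '[{"translation":[0,-0.035,0],"angular":[0,0,0],"hand":0},{"translation":[0,-0.035,0],"angular":[0,0,0],"hand":0},{"translation":[0,-0.012,0],"angular":[0,0,0],"hand":0},{"translation":[0,0,0],"angular":[0,0,0],"hand":0},{"translation":[0,0,0],"angular":[0,0,0],"hand":0}]'
python3 - <<'E'
from h import *
go((.544,.1323,.055),-5)
im=snap("wrist","w10"); hsv=cv2.cvtColor(im,cv2.COLOR_RGB2HSV)
g=cv2.inRange(hsv,(45,90,25),(80,255,255)); print("expect",px("w10",(.544,.1323,.104)))
n,l,st,c=cv2.connectedComponentsWithStats(g)
for i in range(1,n):
    if st[i,4]>150: print(st[i],c[i].round(1))
cs=[c for c in cv2.findContours(g,cv2.RETR_EXTERNAL,cv2.CHAIN_APPROX_NONE)[0] if cv2.contourArea(c)>300]
for q in cs:
    (u,v),r=cv2.minEnclosingCircle(q); print(u,v,r,ray("w10",(u,v),.104))
E
```

```text
clock: 19.57
position: [0.533, 0.054, 0.1829]
ee_rot: [0.0, 0.999, -0.045, -0.001]
contact_force: [0.6, 0.6, -0.7]
width: 0.0856
gripper_force: 0.0
clock: 19.98
position: [0.5407, 0.1339, 0.1831]
ee_rot: [0.001, 0.999, -0.044, -0.001]
contact_force: [-0.3, 0.9, 0.0]
width: 0.0853
gripper_force: 0.0
pos [0.5407 0.1339 0.1831] yaw -5.08 q [ 0.12  0.26  1.57 -0.    1.31  1.78] F [-0.3  0.9  0. ] M [-0.021  0.001 -0.042] w 0.0853 g 0.0 t 19.98
turn -0.1 shift(after turn) 0.0035 0.0013 0.1281 tilt [-0.002 -0.001 -1.   ]
expect [254.03984961 184.78935042]
[  91   10  139   85 5886] [160.5  53.2]
[ 461   86   51   54 1962] [488.5 113. ]
[444  89  32  49 172] [452.1 112.9]
[ 223  150   62   64 1753] [253.3 179.8]
253.0662384033203 182.0726776123047 32.21902847290039 [0.54671311 0.13298467 0.104     ]
488.5 113.5 30.438562393188477 [ 0.5903794  -0.07978152  0.104     ]
157.5 54.5 73.93588256835938 [0.66319007 0.20299919 0.104     ]
```

```bash
python3 -m handwheel '[{"translation":[0.0035,0.0013,0.02],"angular":[0,0,0],"hand":0},{"translation":[0,0,0.03],"angular":[0,0,0],"hand":0},{"translation":[0,0,0.03],"angular":[0,0,0],"hand":0},{"translation":[0,0,0.015],"angular":[0,0,0],"hand":0},{"translation":[0,0,0.01],"angular":[0,0,0],"hand":0},{"translation":[0,0,0.01],"angular":[0,0,0],"hand":0},{"translation":[0,0,0],"angular":[0,0,0],"hand":0},{"translation":[0,0,0],"angular":[0,0,0],"hand":0}]'
python3 - <<'E'
from h import *
go((.544,.1323,.055),-5)
im=snap("side","d10"); print("tips px by offset", [px("d10",(.544,.1323+.045,.060+o)).round(1).tolist() for o in(.03,.045)])
E
```

```text
clock: 20.7
position: [0.5452, 0.1317, 0.0697]
ee_rot: [0.0, 0.999, -0.046, 0.0]
contact_force: [0.9, 0.3, 0.3]
width: 0.0852
gripper_force: 0.0
pos [0.5452 0.1317 0.0697] yaw -5.23 q [ 0.11  0.36  1.73 -0.    1.05  1.78] F [0.9 0.3 0.3] M [-0.011 -0.001 -0.   ] w 0.0852 g 0.0 t 20.7
turn -0.2 shift(after turn) -0.0012 -0.0005 0.0147 tilt [ 0. -0. -1.]
tips px by offset [[236.5, 172.9], [236.3, 168.8]]
```

```bash
python3 -m handwheel '[{"translation":[-0.001,-0.0005,0.006],"angular":[0,0,0],"hand":0},{"translation":[0,0,0.006],"angular":[0,0,0],"hand":0},{"translation":[0,0,0],"angular":[0,0,0],"hand":0}]'
python3 -m handwheel '[{"translation":[0,0,0.002],"angular":[0,0,0],"hand":0.2},{"translation":[0,0,0],"angular":[0,0,0],"hand":0.3},{"translation":[0,0,0],"angular":[0,0,0],"hand":0.5},{"translation":[0,0,0],"angular":[0,0,0],"hand":1},{"translation":[0,0,0],"angular":[0,0,0],"hand":1}]' 50
python3 -c "
from h import *
go((.544,.1323,.055),-5)"
```

```text
clock: 21.0
position: [0.5432, 0.1329, 0.0567]
ee_rot: [0.0, 0.999, -0.045, -0.001]
contact_force: [-0.8, -0.0, -0.5]
width: 0.0856
gripper_force: 0.0
clock: 21.42
position: [0.544, 0.133, 0.056]
ee_rot: [0.0, 0.999, -0.045, 0.0]
contact_force: [-1.5, 0.3, 4.2]
width: 0.0581
gripper_force: 53.8
pos [0.544 0.133 0.056] yaw -5.17 q [ 0.12  0.37  1.75 -0.    1.02  1.78] F [-1.5  0.3  4.2] M [-0.072  0.212 -0.019] w 0.0581 g 53.75368349254131 t 21.42
turn -0.2 shift(after turn) 0.0 0.0007 0.001 tilt [ 0.001 -0.    -1.   ]
```

```bash
python3 -m handwheel '[{"translation":[0,0,0],"angular":[0,0,0],"hand":1},{"translation":[0,0,-0.004],"angular":[0,0,0],"hand":1},{"translation":[0,0,-0.008],"angular":[0,0,0],"hand":1},{"translation":[0,0,0],"angular":[0,0,0],"hand":1}]' 60
python3 - <<'E'
from h import *
go((.544,.1323,.055),-5)
im=snap("side","d11"); a=cv2.imread("pics/d0.png")
for n,i in(("d0",a),("d11",im[:,:,::-1].copy())):
    g=cv2.inRange(cv2.cvtColor(i,cv2.COLOR_BGR2HSV),(40,80,50),(80,255,255))[165:205,215:260]; ys,xs=np.nonzero(g); print(n,len(ys),ys.min()+165,ys.max()+165,xs.min()+215,xs.max()+215)
print(px("d0",(.544,.1323,.07)),px("d0",(.544,.1323,.08)))
E
```

```text
clock: 21.75
position: [0.5448, 0.1331, 0.0686]
ee_rot: [-0.0, 0.999, -0.045, 0.001]
contact_force: [1.0, 0.2, -1.3]
width: 0.0579
gripper_force: 64.3
pos [0.5448 0.1331 0.0686] yaw -5.18 q [ 0.12  0.36  1.74 -0.    1.04  1.78] F [ 1.   0.2 -1.3] M [-0.023 -0.047  0.005] w 0.0579 g 64.26380015909672 t 21.75
turn -0.2 shift(after turn) -0.0008 0.0009 0.0136 tilt [ 0.002  0.    -1.   ]
d0 112 179 195 227 248
d11 125 171 192 228 247
[239.18462418 188.0683342 ] [239.0190827  185.38616448]
```

The coil rises with the hand, carrying about 1.5 N. I'll continue straight up over the nut.

```bash
python3 -m handwheel '[{"translation":[0,0,-0.008],"angular":[0,0,0],"hand":1},{"translation":[0,0,-0.01],"angular":[0,0,0],"hand":1},{"translation":[0,0,-0.01],"angular":[0,0,0],"hand":1},{"translation":[0,0,-0.01],"angular":[0,0,0],"hand":1},{"translation":[0,0,-0.01],"angular":[0,0,0],"hand":1}]'
python3 -m handwheel '[{"translation":[-0.0004,0.0007,-0.01],"angular":[0,0,0],"hand":1},{"translation":[0,0,-0.01],"angular":[0,0,0],"hand":1},{"translation":[0,0,-0.015],"angular":[0,0,0],"hand":1},{"translation":[0,0,-0.02],"angular":[0,0,0],"hand":1},{"translation":[0,0,0],"angular":[0,0,0],"hand":1}]'
python3 - <<'E'
from h import *
# coil target in tray frame (-.02,.02)
t=np.radians(-5); print(np.array([.529,-.2075])+[-.02*np.cos(t)-.02*np.sin(t),-.02*np.sin(t)+.02*np.cos(t)])
go((.511,-.186,.165),-5)
im=snap("side","d12"); g=cv2.inRange(cv2.cvtColor(im,cv2.COLOR_RGB2HSV),(40,80,50),(80,255,255))[110:215,205:262]; ys,xs=np.nonzero(g); print(len(ys),ys.min()+110,ys.max()+110,px("d12",(.544,.1323,.175)))
E
```

```text
clock: 22.22
position: [0.5442, 0.133, 0.1169]
ee_rot: [-0.0, 0.999, -0.045, 0.001]
contact_force: [-0.7, -0.2, -1.9]
width: 0.0578
gripper_force: 64.4
clock: 22.63
position: [0.5461, 0.1326, 0.1747]
ee_rot: [-0.001, 0.999, -0.045, 0.004]
contact_force: [0.9, 0.5, -1.0]
width: 0.0577
gripper_force: 64.4
[ 0.51081922 -0.18583299]
pos [0.5461 0.1326 0.1747] yaw -5.18 q [ 0.11  0.27  1.58 -0.    1.28  1.78] F [ 0.9  0.5 -1. ] M [ 0.037 -0.093 -0.023] w 0.0577 g 64.44318618625402 t 22.63
turn -0.2 shift(after turn) -0.0072 0.3205 0.0097 tilt [ 0.008  0.001 -1.   ]
149 140 161 [237.35598135 158.4399276 ]
```

```bash
python3 -m handwheel '[{"translation":[0,0.01,0],"angular":[0,0,0],"hand":1},{"translation":[-0.001,0.025,0],"angular":[0,0,0],"hand":1},{"translation":[-0.001,0.03,0],"angular":[0,0,0],"hand":1},{"translation":[-0.001,0.03,0],"angular":[0,0,0],"hand":1},{"translation":[-0.001,0.03,0],"angular":[0,0,0],"hand":1},{"translation":[-0.001,0.03,0],"angular":[0,0,0],"hand":1},{"translation":[-0.001,0.03,0],"angular":[0,0,0],"hand":1},{"translation":[-0.001,0.03,0],"angular":[0,0,0],"hand":1},{"translation":[0,0.03,0],"angular":[0,0,0],"hand":1},{"translation":[0,0.03,0],"angular":[0,0,0],"hand":1}]'
python3 -m handwheel '[{"translation":[0,0.025,0],"angular":[0,0,0],"hand":1},{"translation":[0,0.015,0],"angular":[0,0,0],"hand":1},{"translation":[0,0.005,0.01],"angular":[0,0,0],"hand":1},{"translation":[0,0,0.02],"angular":[0,0,0],"hand":1},{"translation":[0,0,0.03],"angular":[0,0,0],"hand":1},{"translation":[0,0,0.03],"angular":[0,0,0],"hand":1},{"translation":[0,0,0.02],"angular":[0,0,0],"hand":1},{"translation":[0,0,0],"angular":[0,0,0],"hand":1}]'
python3 -c "
from h import *
go((.511,-.186,-.006),-5)"
```

```text
clock: 23.52
position: [0.5096, -0.1426, 0.1689]
ee_rot: [-0.0, 0.999, -0.045, -0.002]
contact_force: [0.4, -0.3, -1.7]
width: 0.0578
gripper_force: 64.5
clock: 24.18
position: [0.5024, -0.1828, 0.0547]
ee_rot: [-0.003, 0.999, -0.045, -0.006]
contact_force: [-0.5, 0.9, -2.7]
width: 0.0571
gripper_force: 64.9
pos [ 0.5024 -0.1828  0.0547] yaw -5.17 q [-0.48  0.35  1.8   0.    1.01  1.18] F [-0.5  0.9 -2.7] M [0.013 0.077 0.002] w 0.0571 g 64.86301358789206 t 24.18
turn -0.2 shift(after turn) 0.0089 0.0024 0.0607 tilt [-0.011  0.006 -1.   ]
```

```bash
python3 -m handwheel '[{"translation":[0.004,0.001,0.015],"angular":[0,0,0],"hand":1},{"translation":[0,0,0.015],"angular":[0,0,0],"hand":1},{"translation":[0,0,0.012],"angular":[0,0,0],"hand":1},{"translation":[0,0,0.008],"angular":[0,0,0],"hand":1},{"translation":[0,0,0.003],"angular":[0,0,0],"hand":1},{"translation":[0,0,0],"angular":[0,0,0],"hand":1},{"translation":[0,0,0],"angular":[0,0,0],"hand":1}]'
python3 -c "
from h import *
go((.511,-.186,-.009),-5)"
```

```text
clock: 24.77
position: [0.5118, -0.1872, 0.008]
ee_rot: [0.0, 0.999, -0.045, 0.0]
contact_force: [0.2, 0.4, -0.8]
width: 0.0577
gripper_force: 64.9
pos [ 0.5118 -0.1872  0.008 ] yaw -5.17 q [-0.48  0.41  1.84 -0.    0.89  1.18] F [ 0.2  0.4 -0.8] M [ 0.006 -0.025  0.021] w 0.0577 g 64.87445376813412 t 24.77
turn -0.2 shift(after turn) -0.0009 -0.0011 0.017 tilt [ 0.001 -0.    -1.   ]
```

```bash
python3 -m handwheel '[{"translation":[0,0,0.005],"angular":[0,0,0],"hand":1},{"translation":[0,0,0.005],"angular":[0,0,0],"hand":1},{"translation":[0,0,0.003],"angular":[0,0,0],"hand":1},{"translation":[0,0,0],"angular":[0,0,0],"hand":1}]'
python3 -m handwheel '[{"translation":[0,0,0.0015],"angular":[0,0,0],"hand":1},{"translation":[0,0,0],"angular":[0,0,0],"hand":1}]'
python3 -m handwheel '[{"translation":[0,0,0.001],"angular":[0,0,0],"hand":1},{"translation":[0,0,0],"angular":[0,0,0],"hand":1}]'
```

```text
clock: 25.1
position: [0.5108, -0.1869, -0.0062]
ee_rot: [-0.0, 0.999, -0.045, -0.001]
contact_force: [-0.1, 0.3, -1.8]
width: 0.0574
gripper_force: 64.9
clock: 25.27
position: [0.5113, -0.1871, -0.0073]
ee_rot: [-0.0, 0.999, -0.045, -0.0]
contact_force: [0.8, -1.0, -1.3]
width: 0.0578
gripper_force: 64.9
clock: 25.43
position: [0.5114, -0.1872, -0.0081]
ee_rot: [0.0, 0.999, -0.045, 0.0]
contact_force: [-0.4, -0.5, -2.0]
width: 0.0575
gripper_force: 64.9
```

```bash
python3 -m handwheel '[{"translation":[0,0,0.001],"angular":[0,0,0],"hand":1},{"translation":[0,0,0],"angular":[0,0,0],"hand":1}]'
python3 -m handwheel '[{"translation":[0,0,0.001],"angular":[0,0,0],"hand":1},{"translation":[0,0,0],"angular":[0,0,0],"hand":1}]'
```

```text
clock: 25.6
position: [0.5116, -0.1873, -0.0088]
ee_rot: [0.0, 0.999, -0.045, 0.0]
contact_force: [0.4, -0.3, 0.2]
width: 0.0578
gripper_force: 65.0
clock: 25.77
position: [0.5117, -0.1873, -0.0089]
ee_rot: [0.0, 0.999, -0.045, 0.0]
contact_force: [-1.4, 0.9, 6.7]
width: 0.0574
gripper_force: 65.8
```

Touchdown on the tray floor at the expected height. Releasing and rising.

```bash
python3 -m handwheel '[{"translation":[0,0,0],"angular":[0,0,0],"hand":0.25},{"translation":[0,0,0],"angular":[0,0,0],"hand":0.12},{"translation":[0,0,0],"angular":[0,0,0],"hand":0.12},{"translation":[0,0,-0.01],"angular":[0,0,0],"hand":0.12},{"translation":[0,0,-0.03],"angular":[0,0,0],"hand":0.12},{"translation":[0,0,-0.035],"angular":[0,0,0],"hand":0.12},{"translation":[0,0,-0.035],"angular":[0,0,0],"hand":0.12},{"translation":[0,0,-0.035],"angular":[0,0,0],"hand":0.12},{"translation":[0,0,-0.03],"angular":[0,0,0],"hand":0.12},{"translation":[0,0,0],"angular":[0,0,0],"hand":0.12}]'
python3 - <<'E'
from h import *
go((.511,-.186,.165),-5)
im=snap("wrist","w13"); hsv=cv2.cvtColor(im,cv2.COLOR_RGB2HSV); g=cv2.inRange(hsv,(45,90,25),(80,255,255))
for q in cv2.findContours(g,cv2.RETR_EXTERNAL,cv2.CHAIN_APPROX_NONE)[0]:
    if cv2.contourArea(q)>300: (u,v),r=cv2.minEnclosingCircle(q); print(u,v,r,ray("w13",(u,v),.039),cv2.boundingRect(q))
m=cv2.inRange(hsv,(22,150,60),(34,255,255)); n,l,st,c=cv2.connectedComponentsWithStats(255-m)
for i in range(1,n):
    if 150<st[i,4]<20000: print(st[i],c[i].round(),im[l==i].mean(0).round(),ray("w13",c[i],.012).round(3))
s=snap("scene","s13");a=cv2.cvtColor(cv2.imread("pics/s0.png"),4)
d=cv2.absdiff(s,a).max(2); d=cv2.morphologyEx((d>40).astype(np.uint8),2,np.ones((3,3)))
n,l,st,c=cv2.connectedComponentsWithStats(d)
for i in range(1,n):
    if st[i,4]>15 and st[i,1]>100: print("diff",st[i])
E
```

```text
clock: 26.6
position: [0.5154, -0.1891, 0.1725]
ee_rot: [0.003, 0.999, -0.045, 0.006]
contact_force: [1.0, 0.4, 0.7]
width: 0.0752
gripper_force: 0.0
pos [ 0.5154 -0.1891  0.1725] yaw -5.18 q [-0.48  0.25  1.62  0.    1.26  1.18] F [1.  0.4 0.7] M [-0.012 -0.029 -0.008] w 0.0752 g 0.0 t 26.6
turn -0.2 shift(after turn) -0.0047 -0.0027 0.0075 tilt [ 0.012 -0.006 -1.   ]
251.0 179.08653259277344 26.39153289794922 [ 0.51402743 -0.1876655   0.039     ] (226, 153, 51, 53)
198.28741455078125 117.37852478027344 28.746889114379883 [ 0.58707432 -0.13718879  0.039     ] (170, 91, 57, 56)
[ 170   91   57   56 1694] [196. 118.] [37. 83. 40.] [ 0.587 -0.13   0.012]
[ 309  114   43   71 1447] [330. 142.] [89. 93. 85.] [ 0.545 -0.286  0.012]
[ 225  153   52   53 1471] [251. 180.] [34. 80. 37.] [ 0.507 -0.186  0.012]
diff [291 167  10   9  48]
diff [165 169  23  23 396]
diff [131 173  18  26 247]
```

The coil stands in the tray at (0.514, −0.188) and its flange radius fits a coil standing flat. The washer is beside it, and nothing else changed in the scene picture. Handing in.

```bash
python3 -c "
from rig import manip
print(manip.sign_off())"
```

```text
the job is handed in; nothing more can be done
None
```

I handed the job in at about 27 s: the nut proved left-handed and was loosened clockwise about half a turn, and the finished coil stands flat in the yellow tray with its C-washer beside it; nothing else had moved in the last scene picture, but no verdict came back.

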